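Start the temperature loggers for the vaccine box and reject the dud ones

TASK

Get the temperature loggers ready for the vaccine shipment. Free the one jammed in the reader by pushing it out of the mouth from behind, through the open well at the back. Press every logger's start button slowly and gently until you feel it snap in and stay in, and set those flat in the cream tray; loggers whose button stays soft all the way down and comes half way back are rejects: set them flat in the round steel pan, and leave the other things on the table alone.

Things in the scene. Friction and masses are not known exactly. Their poses are not given: they have to be found in the camera images.
- logger_a: grey plastic temperature logger, box 50 (its x) x 36 (its y) x 16 mm high, 60 g; on top a round black start button 20 mm across, axis 10 mm towards -x of the centre, and a dark display on the +x half; origin: centre of its underside. If present, starts flat on the table
- start_a (a joint): button of logger_a, travel in m: 0 out (top 9 mm proud of the case), 0.006 in. Sound: stiffens to a peak of 4 to 6 N near 1.5 mm, snaps over near 3 mm and stays in at 0.006. Faulty: soft, rises evenly to 2 or 3 N at the end stop, no snap; let go, it creeps only half way back (about 0.003). Looks do not tell. Over 20 N harms it
- logger_b: grey plastic temperature logger, box 50 (its x) x 36 (its y) x 16 mm high, 60 g; on top a round black start button 20 mm across, axis 10 mm towards -x of the centre, and a dark display on the +x half; origin: centre of its underside. If present, starts flat on the table
- start_b (a joint): button of logger_b, travel in m: 0 out (top 9 mm proud of the case), 0.006 in. Sound: stiffens to a peak of 4 to 6 N near 1.5 mm, snaps over near 3 mm and stays in at 0.006. Faulty: soft, rises evenly to 2 or 3 N at the end stop, no snap; let go, it creeps only half way back (about 0.003). Looks do not tell. Over 20 N harms it
- logger_c: grey plastic temperature logger, box 50 (its x) x 36 (its y) x 16 mm high, 60 g; on top a round black start button 20 mm across, axis 10 mm towards -x of the centre, and a dark display on the +x half; origin: centre of its underside. If present, starts flat on the table
- start_c (a joint): button of logger_c, travel in m: 0 out (top 9 mm proud of the case), 0.006 in. Sound: stiffens to a peak of 4 to 6 N near 1.5 mm, snaps over near 3 mm and stays in at 0.006. Faulty: soft, rises evenly to 2 or 3 N at the end stop, no snap; let go, it creeps only half way back (about 0.003). Looks do not tell. Over 20 N harms it
- logger_d: grey plastic temperature logger, box 50 (its x) x 36 (its y) x 16 mm high, 60 g; on top a round black start button 20 mm across, axis 10 mm towards -x of the centre, and a dark display on the +x half; origin: centre of its underside. If present, starts flat on the table
- start_d (a joint): button of logger_d, travel in m: 0 out (top 9 mm proud of the case), 0.006 in. Sound: stiffens to a peak of 4 to 6 N near 1.5 mm, snaps over near 3 mm and stays in at 0.006. Faulty: soft, rises evenly to 2 or 3 N at the end stop, no snap; let go, it creeps only half way back (about 0.003). Looks do not tell. Over 20 N harms it
- logger_e: grey plastic temperature logger, box 50 (its x) x 36 (its y) x 16 mm high, 60 g; on top a round black start button 20 mm across, axis 10 mm towards -x of the centre, and a dark display on the +x half; origin: centre of its underside. If present, starts flat on the table
- start_e (a joint): button of logger_e, travel in m: 0 out (top 9 mm proud of the case), 0.006 in. Sound: stiffens to a peak of 4 to 6 N near 1.5 mm, snaps over near 3 mm and stays in at 0.006. Faulty: soft, rises evenly to 2 or 3 N at the end stop, no snap; let go, it creeps only half way back (about 0.003). Looks do not tell. Over 20 N harms it
- logger_f: grey plastic temperature logger, box 50 (its x) x 36 (its y) x 16 mm high, 60 g; on top a round black start button 20 mm across, axis 10 mm towards -x of the centre, and a dark display on the +x half; origin: centre of its underside. At the start one of logger_f and logger_g is jammed in the reader, +x end to the well
- start_f (a joint): button of logger_f, travel in m: 0 out (top 9 mm proud of the case), 0.006 in. Sound: stiffens to a peak of 4 to 6 N near 1.5 mm, snaps over near 3 mm and stays in at 0.006. Faulty: soft, rises evenly to 2 or 3 N at the end stop, no snap; let go, it creeps only half way back (about 0.003). Looks do not tell. Over 20 N harms it
- logger_g: grey plastic temperature logger, box 50 (its x) x 36 (its y) x 16 mm high, 60 g; on top a round black start button 20 mm across, axis 10 mm towards -x of the centre, and a dark display on the +x half; origin: centre of its underside. At the start one of logger_f and logger_g is jammed in the reader, +x end to the well
- start_g (a joint): button of logger_g, travel in m: 0 out (top 9 mm proud of the case), 0.006 in. Sound: stiffens to a peak of 4 to 6 N near 1.5 mm, snaps over near 3 mm and stays in at 0.006. Faulty: soft, rises evenly to 2 or 3 N at the end stop, no snap; let go, it creeps only half way back (about 0.003). Looks do not tell. Over 20 N harms it
- reader: fixed white reader dock; origin on the table, which is the floor of its bay. The bay runs along its x, 42 mm wide, open at the mouth at x = -38 mm (to -x); walls 10 mm thick, 26 mm high. Lips (top 26 mm) overhang it from x = -36 to 20 mm, leaving a slot 30 mm wide on top, so the logger in it (rear end at x = 20 mm) cannot be gripped
- reader_well (a point): centre, on the table, of the access well behind the jammed logger: the bay from reader x = 20 to 90 mm, open on top, 42 mm wide. Closed fingertips go down here, push the logger's rear end towards reader -x and run on along the slot; a side clip holds the logger by a few N. Behind the well a block 34 mm high
- tray: fixed cream plastic rectangular tray, open on top, 150 (its x) x 180 (its y) mm, 28 mm high, walls and floor 5 mm thick; origin at the centre of its underside. For the started loggers
- pan: fixed round steel pan, open on top, 230 mm across the rim, 28 mm high, flat floor 4 mm thick of radius about 104 mm; origin at the centre of its underside. For the rejects
- pen_b: blue pen, 130 x 9 mm, along its x; origin at the centre of its underside; a bystander
- swabs: small brown carton, 60 x 45 x 30 mm high; origin at the centre of its underside; a bystander
- pen_a: blue pen, 130 x 9 mm, along its x; origin at the centre of its underside; a bystander
- vial_a: small glass vial, 24 mm across, 40 mm high; origin at the centre of its underside; a bystander
- vial_b: small glass vial, 24 mm across, 40 mm high; origin at the centre of its underside; a bystander
- pack: flat paper pack, 85 x 55 x 10 mm; origin at the centre of its underside; a bystander

How it is judged:
By the outcome, as a careful person would: the job done as asked, in the order asked, and still so for the second after the job is handed in, with the robot touching nothing.
Of logger_f, logger_g only 1 to 1 are there at a start; the rules pass over those that are not, and their reading is None.
Of logger_a, logger_b, logger_c, logger_d, logger_e only 2 to 3 are there at a start; the rules pass over those that are not, and their reading is None.
At some moment in a run one of logger_a, logger_b, logger_c, logger_d, logger_e may be knocked a few centimetres aside while the robot is not near it.
It also fails if it takes over 210 s, if anything falls off the work surface, if the arm or the gripper's body presses on something with over 40 N, if the wrist force passes 120 N, or if a joint passes its speed limit or range.

ROBOT

A 6-joint arm with a two-finger parallel gripper is mounted at the origin on the work surface. World frame = base frame: x ahead of the robot, y to its left, z up, the work surface at z = 0. Lengths are in m, angles in rad, forces in N, time in s.
With the tool pointing down it reaches from about 0.35 to 0.85 m from the base axis. Payload 8.1 kg.
Tool frame: the origin (TCP) lies midway between the tips of the shut fingers; the grasp point (between the pads) lies 19 mm behind it (bot.grip_depth is the distance from the TCP to the grasp point, in m); z points along the fingers, y is the line along which they close (so a half turn about z gives the same grasp; the last joint's range is limited). The gripper opens to 93 mm and grips with 3 to 60 N. Pads are 15 mm wide; open, the fingers measure 128 mm over their backs; the gripper's body (75 mm by 188 mm) begins 65 mm behind the grasp point.
Start: joints at [1.077, 0.13, 1.488, -0, 1.523, -0.085], TCP at [0.238, 0.551, 0.219] pointing down, gripper open.
Joint ranges: [-2.96, 2.96], [-0.89, 2.26], [0.02, 2.5], [-1.34, 4.48], [0, 2.73], [-2.66, 2.66]. Speed limits (rad/s): [2.39, 2.39, 2.79, 3.14, 3.14, 3.14].

INTERFACE

Orientations are given as a rotation vector (axis times angle).
In Python, from cell import bot gives the robot as it stands.
- The arm moves only by the tool send_rows, never from a script. Its argument "steps" is a list that holds one entry, the list of rows, each a list of 6 numbers: the shift along the tool's x, y, z in mm, then the turn, a rotation vector about the tool's x, y, z in degrees. A call has 1 to 10 rows; each row shifts and turns the commanded pose from where the row before left it, along the tool's axes as they then stand; what a row does not reach is not made up. A row lasts 1/10 s, in which the tool goes at most 50 mm and 8.59 degrees, less where a joint would pass 70% of its speed; a pose out of reach is approached as far as the arm can. A call with a gripper value outside its range is refused whole. "gripper" is the closure, from -1 (fully open) to 1 (shut), set as the call begins (left out, the last holds). The fingers move at their own pace and stop on an object; "force" is the grip in N (left out, the last holds). Time passes only in rows, so rows that do not move let the fingers close. It gives the time, the measured TCP pose, the force, the opening and the grip force at its end, in the units of the state.
- bot.observe(): the state, without advancing time (a new reading comes with each control period).
- bot.camera(name): name is "side" or "top"; returns (picture, depth): 480x640x3 uint8, blue, green, red; 480x640 float32, m along the optical axis (not along the pixel's ray), 0 where there is no reading.
- bot.camera_model(name): a dict with "intrinsics" (3x3 intrinsics, pixels), "extrinsics" (4x4, takes a point from camera to world coordinates). Camera axes: x right, y down, z forward; pixel columns grow to the right and rows downward; lengths in m; the calibration is good to about 2 mm. A picture is of the moment at which its call begins. camera_model takes no time and is no camera call.
- bot.job_done(): hands the job in; it is judged then, once.
The state is a dict: "clock": time; "joint_positions": joint angles; "joint_velocities": joint speeds; "joint_efforts": joint torques, N m; "tcp_pos": TCP position; "ee_rot": TCP orientation; "ft_force": force on the tool from outside, world axes, zero at the start; "ft_torque": the same for the moment, N m; "opening": finger opening in m; "grasp_force": force on a finger pad.
Only numpy, scipy, OpenCV 4.12 (cv2) and the standard library are available. Lean on these libraries where they do the work, as an engineer would, in place of code of your own. Each camera call takes 0.05 s, during which the arm holds its last target. There are 200 camera calls.

## Working session

There is one attempt and no reset: what is moved stays moved. The work goes in short steps, Python scripts to look and compute and a tool call to move; the robot and the scene stay as the last step left them, time stands still between calls to the robot, and variables do not carry over. Pictures are saved under pics/ and viewed, at most 14 in all, crops included, and the job is handed in when it is done.

Besides the shell and the picture viewer there is one more tool, called after ">>>" as name(argument=value, ...) on one line, values as JSON. send_rows: Moves the arm, as the interface text tells. Its arguments: {"type":"object","properties":{"steps":{"type":"array","items":{"type":"array","items":{"type":"array","items":{"type":"number"}}}},"gripper":{"type":"number"},"force":{"type":"number"}},"required":["steps"]}

```bash
ls; mkdir -p pics; python3 - <<'E'
from cell import bot
import cv2,numpy as np
for n in("top","side"):
    p,d=bot.camera(n); cv2.imwrite(f"pics/{n}0.png",p); np.save(f"pics/{n}0.npy",d)
    m=bot.camera_model(n); print(n,np.round(m["intrinsics"],1).tolist(),np.round(m["extrinsics"],3).tolist())
s=bot.observe();print(s["clock"],s["tcp_pos"],s["ee_rot"],s["opening"],s["ft_force"])
E
```

```text
pics
top [[534.2, 0.0, 317.7], [0.0, 534.2, 237.3], [0.0, 0.0, 1.0]] [[-0.013, -0.999, 0.051, 0.496], [-1.0, 0.015, 0.024, -0.035], [-0.025, -0.051, -0.998, 1.036], [0.0, 0.0, 0.0, 1.0]]
side [[574.4, 0.0, 317.6], [0.0, 574.4, 236.0], [0.0, 0.0, 1.0]] [[-0.957, -0.179, 0.229, 0.305], [-0.289, 0.52, -0.804, 0.847], [0.025, -0.835, -0.549, 0.626], [0.0, 0.0, 0.0, 1.0]]
0.1 [0.23823683 0.55014023 0.21770494] [-6.37556837e-01 -3.07574011e+00  2.43336939e-03] 0.09328029993643269 [ 0.66813403 -0.50696906  0.01202722]
```

View pics/top0.png

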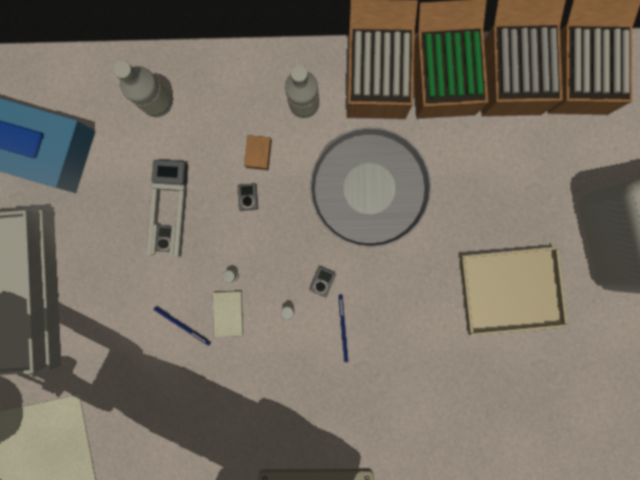

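View pics/side0.png

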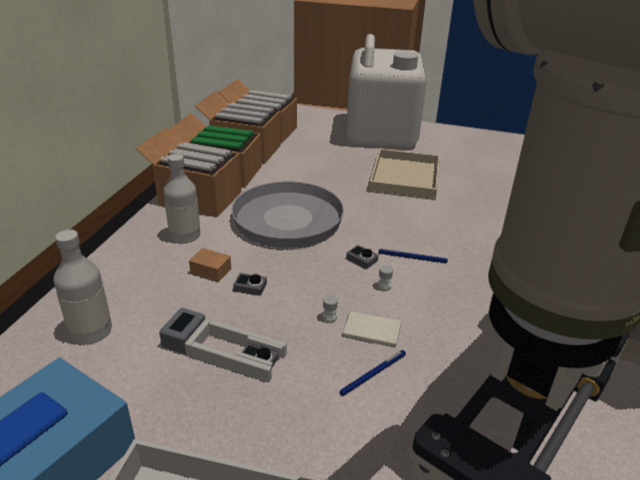

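```bash
cat > h.py <<'E'
from cell import bot
import cv2,numpy as np
from scipy.spatial.transform import Rotation as R
def ray(n,u,v,z):
    m=bot.camera_model(n);E=np.array(m["extrinsics"]);d=E[:3,:3]@np.linalg.solve(m["intrinsics"],[u,v,1.])
    o=E[:3,3];return o+d*(z-o[2])/d[2]
def pix(n,p):
    m=bot.camera_model(n);q=np.linalg.inv(m["extrinsics"])@np.r_[p,1];q=np.array(m["intrinsics"])@q[:3];return q[:2]/q[2]
def st():
    s=bot.observe();r=R.from_rotvec(s["ee_rot"]).as_matrix()
    print(round(s["clock"],2),np.round(s["tcp_pos"]*1000,1),"yaw x",round(np.degrees(np.arctan2(r[1,0],r[0,0])),2),"tilt",np.round(np.degrees(r[:2,2]),2),"open",round(s["opening"]*1000,1),"F",np.round(s["ft_force"],2),"g",round(s["grasp_force"],1));return s
def dlt(x,y,z,yaw=None):
    "moves in tool axes (mm) from present pose to x,y,z in mm"
    s=bot.observe();r=R.from_rotvec(s["ee_rot"]).as_matrix()
    print("tool shift",np.round(r.T@(np.array([x,y,z])-s["tcp_pos"]*1000),1))
    if yaw is not None:
        y0=np.degrees(np.arctan2(r[1,0],r[0,0]));print("tool z turn",[round((-(yaw+k-y0)+180)%360-180,1) for k in(0,180)])
E
python3 - <<'E'
from h import *
p=cv2.imread("pics/top0.png");c=cv2.resize(p[140:300,140:360],None,fx=3.6,fy=3.6,interpolation=cv2.INTER_CUBIC)
cv2.imwrite("pics/c1.png",np.clip(c*1.6,0,255).astype('uint8'))
st();print(R.from_rotvec(bot.observe()["ee_rot"]).as_matrix().round(3))
g=cv2.cvtColor(p,cv2.COLOR_BGR2GRAY);hsv=cv2.cvtColor(p,cv2.COLOR_BGR2HSV)
for nm,(a,b,x,y) in dict(l1=(175,230,220,280),l2=(255,310,295,350),rd=(215,260,145,190)).items():
    s=g[a:b,x:y]; print(nm,np.percentile(s,[2,10,50,90]))
    for th in (40,75,85):
        cs,_=cv2.findContours((s<th).astype('uint8'),0,1)
        for q in cs:
            if cv2.contourArea(q)>25:
                (cx,cy),wh,an=cv2.minAreaRect(q);print(th,(round(cx+x,1),round(cy+y,1)),np.round(wh,1),round(an,1),ray("top",cx+x,cy+y,.016).round(4))
E
```

```text
0.1 [238.2 550.1 217.7] yaw x 156.58 tilt [-0.04 -0.08] open 93.3 F [ 0.67 -0.51  0.01] g 0.0
[[-0.918  0.397 -0.001]
 [ 0.397  0.918 -0.001]
 [ 0.    -0.002 -1.   ]]
l1 [ 31.  85. 139. 142.]
40 (247.0, 305.5) [7. 6.] 90.0 [0.4199 0.1262 0.016 ]
40 (246.5, 295.0) [6. 9.] 90.0 [0.4399 0.127  0.016 ]
75 (246.5, 300.0) [20. 13.] 90.0 [0.4304 0.127  0.016 ]
85 (247.8, 301.3) [24.3 17.5] 86.6 [0.4278 0.1245 0.016 ]
l2 [ 42.  85. 140. 143.]
40 (320.0, 381.0) [5.7 5.7] 45.0 [ 0.2766 -0.0111  0.016 ]
75 (320.0, 381.0) [8. 8.] 90.0 [ 0.2766 -0.0111  0.016 ]
75 (324.8, 369.9) [13.3 11.4] 23.2 [ 0.2973 -0.0206  0.016 ]
85 (320.0, 381.5) [9.2 9.2] 45.0 [ 0.2757 -0.0111  0.016 ]
85 (323.4, 371.3) [16.3 16.8] 23.2 [ 0.2946 -0.0178  0.016 ]
rd [ 43.  70. 135. 144.]
75 (162.0, 218.0) [ 8. 10.] 90.0 [0.5899 0.2897 0.016 ]
75 (162.6, 200.5) [23.3 13.4] 77.9 [0.6238 0.2886 0.016 ]
85 (181.0, 210.0) [ 1.7 40.2] 4.8 [0.6048 0.2527 0.016 ]
85 (162.8, 206.7) [34.1 14.8] 87.8 [0.6117 0.2882 0.016 ]
```

View pics/c1.png

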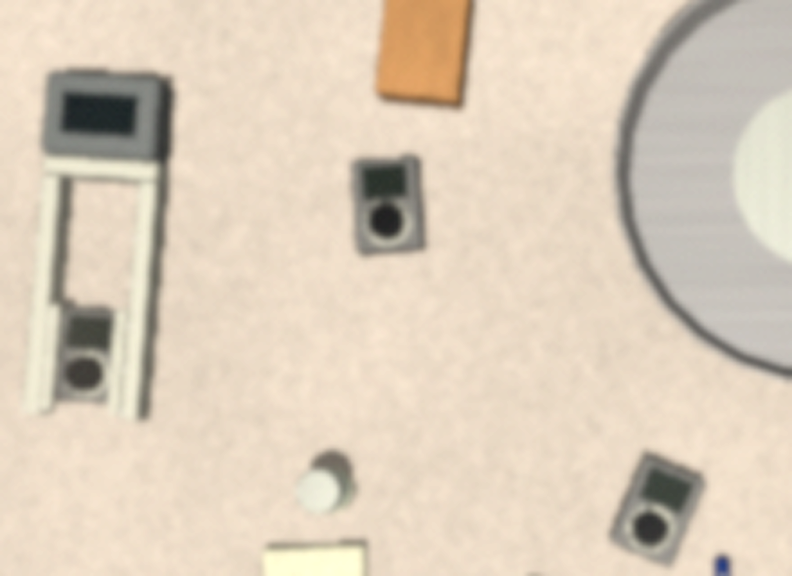

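```bash
cat >> h.py <<'E'
def dark(g,r0,r1,c0,c1,th,lo=20,hi=400):
    s=cv2.resize(g[r0:r1,c0:c1],None,fx=4,fy=4,interpolation=cv2.INTER_CUBIC);out=[]
    cs,_=cv2.findContours((s<th).astype('uint8'),0,1)
    for q in cs:
        a=cv2.contourArea(q)/16
        if lo<a<hi:
            M=cv2.moments(q);u=(M['m10']/M['m00']+.5)/4-.5+c0;v=(M['m01']/M['m00']+.5)/4-.5+r0
            (_,_),wh,an=cv2.minAreaRect(q);out.append((u,v,a,np.round(np.array(wh)/4,1),round(an,1)))
    return out
E
python3 - <<'E'
from h import *
p=cv2.imread("pics/top0.png");g=cv2.cvtColor(p,cv2.COLOR_BGR2GRAY)
for nm,(a,b,x,y) in dict(l1=(178,218,230,268),l2=(258,304,302,343),rd=(222,252,155,176)).items():
    for th in (45,60,115):
        for u,v,ar,wh,an in dark(g,a,b,x,y,th): print(nm,th,round(u,1),round(v,1),round(ar),wh,an,(1000*ray("top",u,v,.025 if th<100 else .016)).round(1))
hsv=cv2.cvtColor(p,cv2.COLOR_BGR2HSV)
# reader walls, crop coordinates -> points
C=lambda x,y,z:(1000*ray("top",x/3.6+140-.36,y/3.6+140-.36,z)).round(1)
for nm,xy in dict(mouthL=(28,412),mouthR=(146,416),backL=(46,158),backR=(164,160),blkL=(52,72),blkR=(170,76),slotL=(56,400),slotR=(113,403)).items(): print(nm,C(*xy,.034 if 'blk' in nm else .026))
for nm,f,z in(("tray",[(462,252),(552,247),(563,325),(471,332)],.028),("pan",[(312,187),(428,187),(370,130),(370,244)],.028)):
    print(nm,[(1000*ray("top",*q,z)).round(0)[:2].tolist() for q in f])
E
```

```text
l1 45 246.8 200.6 50 [8.5 7.8] 90.0 [619.8 123.8  25. ]
l1 45 246.4 190.1 76 [ 8.  10.5] 90.0 [640.1 124.5  25. ]
l1 60 246.5 194.0 173 [19.8 12.2] 90.0 [632.5 124.3  25. ]
l2 45 320.1 286.2 39 [7.  7.2] 90.0 [455.3 -14.   25. ]
l2 45 324.7 275.5 53 [9.8 6.2] 22.2 [475.2 -22.8  25. ]
l2 60 320.1 286.3 52 [8.5 8. ] 45.0 [455.1 -13.9  25. ]
l2 60 324.6 275.5 91 [12.1  8.4] 22.5 [475.3 -22.8  25. ]
l2 115 340.1 298.5 45 [10.   4.8] 90.0 [431.1 -51.4  16. ]
rd 45 162.9 243.2 39 [6.2 8. ] 90.0 [540.8 285.1  25. ]
rd 45 165.2 231.9 35 [8.1 5.7] 5.7 [562.4 280.6  25. ]
rd 60 162.6 243.2 59 [7.8 9.2] 90.0 [540.7 285.6  25. ]
rd 60 164.2 231.8 84 [11.3  8.3] 3.8 [562.5 282.5  25. ]
mouthL [520.4 314.4  26. ]
mouthR [517.4 251.5  26. ]
backL [655.6 305.1  26. ]
backR [653.4 241.8  26. ]
blkL [700.2 299.3  34. ]
blkR [696.9 236.4  34. ]
slotL [526.5 299.5  26. ]
slotR [524.5 269.1  26. ]
tray [[516.0, -281.0], [523.0, -448.0], [378.0, -463.0], [367.0, -294.0]]
pan [[643.0, -1.0], [640.0, -220.0], [751.0, -113.0], [533.0, -109.0]]
```

>>> send_rows(gripper=1, force=20, steps=[[[0,0,0,0,0,7],[0,0,0,0,0,7],[0,0,0,0,0,7],[0,0,0,0,0,7],[0,0,0,0,0,7],[0,0,0,0,0,7],[0,0,0,0,0,7],[0,0,0,0,0,7],[0,0,0,0,0,7],[0,0,0,0,0,7.6]]])

```text
clock: 1.1
tcp_pos: [0.2383, 0.5503, 0.218]
ee_rot: [2.303, 2.136, -0.002]
ft_force: [-0.4, 0.6, 0.9]
opening: 0.0177
grasp_force: 0.0
```

>>> send_rows(steps=[[[-15,24,0,0,0,0],[-15,24,0,0,0,0],[-15,24,0,0,0,0],[-15,24,0,0,0,0],[-15,24,0,0,0,0],[-15,24,0,0,0,0],[-15,24,0,0,0,0],[-15,24,0,0,0,0]]])

```text
clock: 1.9
tcp_pos: [0.4222, 0.4164, 0.2181]
ee_rot: [-2.298, -2.142, 0.001]
ft_force: [-0.3, -0.2, -0.9]
opening: 0.0005
grasp_force: 0.0
```

>>> send_rows(steps=[[[-15,24,0,0,0,0],[-15,24,0,0,0,0],[-15,24,0,0,0,0],[-15,24,0,0,0,0],[-15,24,0,0,0,0],[-15,24,0,0,0,0],[-15,24,0,0,0,0],[-15,24,0,0,0,0],[0,0,0,0,0,0]]])

```text
clock: 2.8
tcp_pos: [0.6067, 0.2814, 0.2176]
ee_rot: [2.301, 2.138, -0.002]
ft_force: [-0.2, 0.2, 0.3]
opening: 0.0007
grasp_force: 0.0
```

```bash
python3 - <<'E'
from h import *
st();dlt(612,277.5,60,86)
E
```

```text
2.8 [606.7 281.4 217.6] yaw x 85.79 tilt [-0.03 -0.08] open 0.7 F [-0.25  0.21  0.31] g 0.0
tool shift [ -3.3   5.6 157.6]
tool z turn [np.float64(-0.2), np.float64(179.8)]
```

>>> send_rows(steps=[[[-3,6,28,0,0,0],[0,0,30,0,0,0],[0,0,30,0,0,0],[0,0,30,0,0,0],[0,0,30,0,0,0],[0,0,10,0,0,0],[0,0,0,0,0,0]]])

```text
clock: 3.5
tcp_pos: [0.6083, 0.2806, 0.0583]
ee_rot: [-2.296, -2.141, 0.007]
ft_force: [0.3, -1.0, -0.5]
opening: 0.0005
grasp_force: 0.0
```

```bash
python3 - <<'E'
from h import *
st();p,d=bot.camera("side");cv2.imwrite("pics/s1.png",p)
p,d=bot.camera("top");cv2.imwrite("pics/t1.png",p)
E
```

```text
3.5 [608.3 280.6  58.3] yaw x 86.0 tilt [-0.25 -0.09] open 0.5 F [ 0.25 -1.02 -0.54] g 0.0
```

View pics/s1.png

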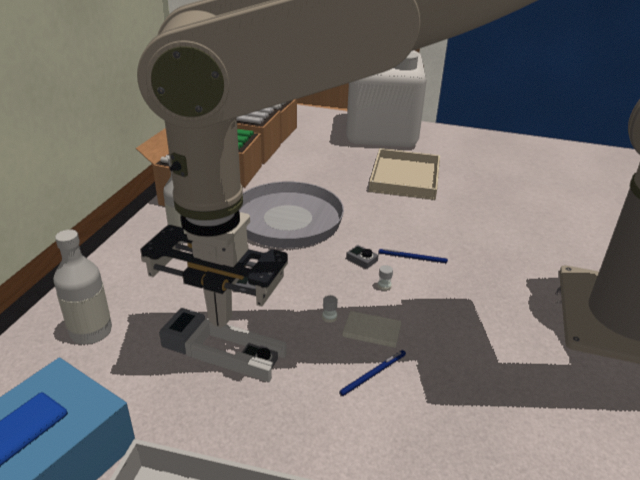

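>>> send_rows(steps=[[[-2,4,0,0,0,0],[0,0,8,0,0,0],[0,0,8,0,0,0],[0,0,8,0,0,0],[0,0,8,0,0,0],[0,0,8,0,0,0],[0,0,8,0,0,0],[0,0,2,0,0,0],[0,0,0,0,0,0]]])

```text
clock: 4.5
tcp_pos: [0.6139, 0.2784, 0.0099]
ee_rot: [-2.298, -2.142, 0.002]
ft_force: [0.1, 1.2, -0.2]
opening: 0.0005
grasp_force: 0.0
```

```bash
python3 - <<'E'
from h import *
st();
E
```

```text
4.5 [613.9 278.4   9.9] yaw x 85.98 tilt [-0.06 -0.02] open 0.5 F [ 0.11  1.2  -0.17] g 0.0
```

>>> send_rows(steps=[[[0,-4,0,0,0,0],[0,-4,0,0,0,0],[0,-4,0,0,0,0],[0,-4,0,0,0,0],[0,-4,0,0,0,0],[0,-4,0,0,0,0]]])

```text
clock: 5.1
tcp_pos: [0.59, 0.2803, 0.0108]
ee_rot: [2.298, 2.142, 0.0]
ft_force: [0.1, 0.3, -0.1]
opening: 0.0003
grasp_force: 0.0
```

>>> send_rows(steps=[[[0,-4,0,0,0,0],[0,-4,0,0,0,0],[0,-4,0,0,0,0],[0,-4,0,0,0,0],[0,-4,0,0,0,0],[0,-4,0,0,0,0]]])

```text
clock: 5.7
tcp_pos: [0.567, 0.2822, 0.0114]
ee_rot: [2.298, 2.142, 0.003]
ft_force: [5.4, -0.3, 2.6]
opening: 0.0007
grasp_force: 2.6
```

```bash
python3 - <<'E'
from h import *
st();p,d=bot.camera("side");cv2.imwrite("pics/s2.png",p[280:420,140:320].repeat(4,0).repeat(4,1))
E
```

```text
5.7 [567.  282.2  11.4] yaw x 85.97 tilt [0.1  0.04] open 0.7 F [ 5.37 -0.27  2.56] g 2.6
```

View pics/s2.png

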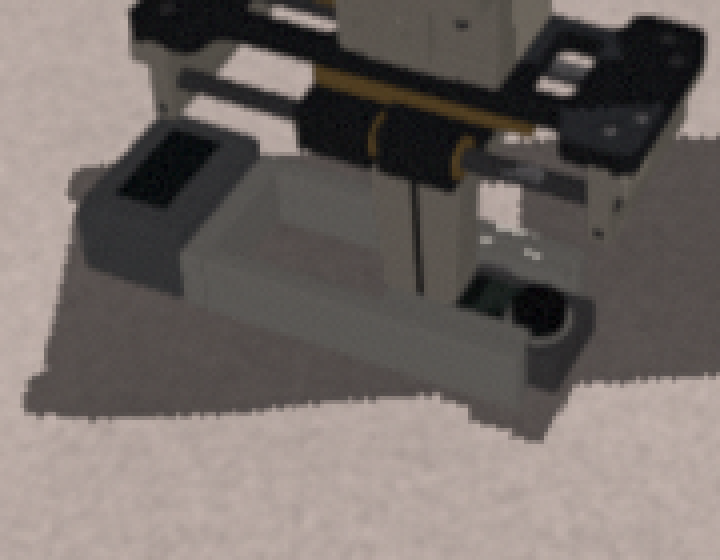

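>>> send_rows(steps=[[[0,-4,0,0,0,0],[0,-4,0,0,0,0],[0,-4,0,0,0,0],[0,-4,0,0,0,0],[0,-4,0,0,0,0],[0,-4,0,0,0,0]]])

```text
clock: 6.35
tcp_pos: [0.5426, 0.2838, 0.0112]
ee_rot: [2.298, 2.142, 0.001]
ft_force: [2.5, 0.3, 5.3]
opening: 0.0003
grasp_force: 3.1
```

>>> send_rows(steps=[[[0,-4,0,0,0,0],[0,-4,0,0,0,0],[0,-4,0,0,0,0],[0,-4,0,0,0,0],[0,-4,0,0,0,0],[0,-4,0,0,0,0],[0,-4,0,0,0,0]]])

```text
clock: 7.05
tcp_pos: [0.5147, 0.2857, 0.0112]
ee_rot: [2.298, 2.142, 0.001]
ft_force: [3.0, 0.1, 5.8]
opening: 0.0002
grasp_force: 3.1
```

>>> send_rows(steps=[[[0,4,0,0,0,0],[0,4,0,0,0,0],[0,2,0,0,0,0],[0,0,-20,0,0,0],[0,0,-30,0,0,0],[0,0,-30,0,0,0],[0,40,-20,0,0,0],[0,50,0,0,0,0],[0,50,0,0,0,0],[0,0,0,0,0,0]]])

```text
clock: 8.05
tcp_pos: [0.6678, 0.2726, 0.1061]
ee_rot: [-2.301, -2.138, 0.006]
ft_force: [-0.8, -0.3, -0.1]
opening: 0.0007
grasp_force: 0.0
```

```bash
python3 - <<'E'
from h import *
st();p,d=bot.camera("top");cv2.imwrite("pics/t2.png",p);cv2.imwrite("pics/t2c.png",np.clip(1.5*cv2.resize(p[160:320,120:320],None,fx=3.6,fy=3.6),0,255).astype('uint8'))
p,d=bot.camera("side");cv2.imwrite("pics/s3.png",p)
E
```

```text
8.05 [667.8 272.6 106.1] yaw x 85.8 tilt [-0.19 -0.11] open 0.7 F [-0.81 -0.31 -0.1 ] g 0.0
```

View pics/t2c.png

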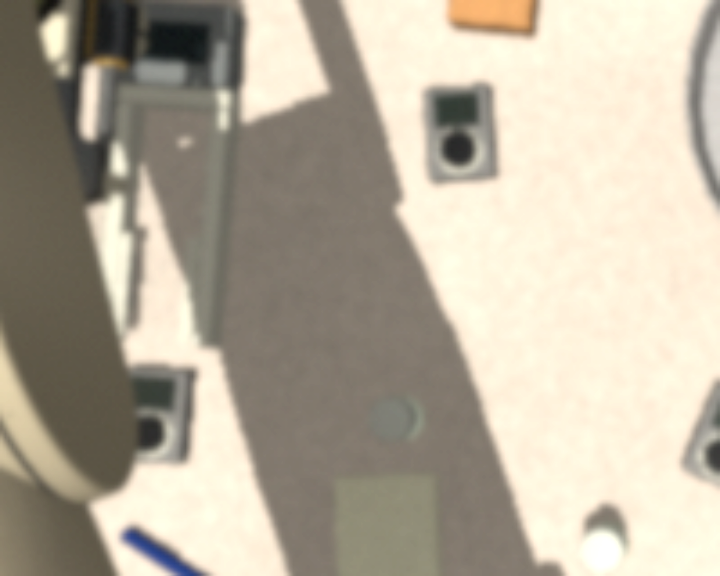

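>>> send_rows(steps=[[[0,0,0,0,0,8.2],[0,0,0,0,0,8.2],[0,0,0,0,0,8.2],[0,0,0,0,0,8.2],[0,0,0,0,0,8.2],[0,0,0,0,0,8.2],[0,0,0,0,0,8.2],[0,0,0,0,0,8.2],[0,0,0,0,0,8.2],[0,0,0,0,0,8.2]]])

```text
clock: 9.15
tcp_pos: [0.6627, 0.2756, 0.1114]
ee_rot: [-3.14, -0.101, 0.0]
ft_force: [-0.2, -0.3, 0.6]
opening: 0.0005
grasp_force: 0.0
```

```bash
python3 - <<'E'
from h import *
g=cv2.cvtColor(cv2.imread("pics/top0.png"),cv2.COLOR_BGR2GRAY)
for nm,b in dict(l1=(174,222,226,270),l2=(258,306,300,338)).items():
    for th in (120,130):
        for u,v,ar,wh,an in dark(g,*b,th,200,900): print(nm,th,round(u,1),round(v,1),round(ar),wh,an,(1000*ray("top",u,v,.016)).round(1))
s=cv2.imread("pics/side0.png");gs=cv2.cvtColor(s,cv2.COLOR_BGR2GRAY)
for nm,b in dict(l1=(268,295,232,270),l2=(240,270,345,382)).items():
    for u,v,ar,wh,an in dark(gs,*b,45,10,300): print("side",nm,round(u,1),round(v,1),round(ar),wh,(1000*ray("side",u,v,.025)).round(1))
st();dlt(619.8,123.8,50,3)
E
```

```text
l1 120 247.5 196.6 553 [28.2 21. ] 85.7 [628.6 123.8  16. ]
l1 130 247.5 196.6 603 [29.3 22.2] 85.4 [628.7 123.8  16. ]
l2 120 322.1 280.7 563 [20.8 28.7] 23.1 [465.2 -17.7  16. ]
l2 130 322.1 280.8 614 [22.  29.8] 22.9 [465.1 -17.7  16. ]
side l1 247.9 289.9 123 [11.7 32.4] [617.5 161.1  25. ]
side l1 248.9 278.8 157 [ 9.  23.8] [627.6 132.8  25. ]
side l2 357.1 261.0 101 [24.   5.2] [464.5  22.8  25. ]
side l2 361.9 251.6 121 [21.1  8.2] [463.1  -9.1  25. ]
9.15 [662.7 275.6 111.4] yaw x 3.7 tilt [-0.01  0.02] open 0.5 F [-0.17 -0.28  0.59] g 0.0
tool shift [-52.6 148.7  61.4]
tool z turn [np.float64(0.7), np.float64(-179.3)]
```

>>> send_rows(steps=[[[-8.8,24.8,5,0,0,0],[-8.8,24.8,5,0,0,0],[-8.8,24.8,5,0,0,0],[-8.8,24.8,5,0,0,0],[-8.8,24.8,5,0,0,0],[-8.6,24.7,5,0,0,0],[0,0,16,0,0,0],[0,0,15,0,0,0],[0,0,0,0,0,0],[0,0,0,0,0,0]]])

```text
clock: 10.15
tcp_pos: [0.6212, 0.1242, 0.0488]
ee_rot: [-3.14, -0.111, 0.003]
ft_force: [0.1, -0.5, 0.2]
opening: 0.0005
grasp_force: 0.0
```

```bash
python3 - <<'E'
from h import *
st();dlt(619.8,123.8,28,3.4)
p,d=bot.camera("side");cv2.imwrite("pics/s4.png",p[220:330,180:320].repeat(5,0).repeat(5,1))
E
```

```text
10.15 [621.2 124.2  48.8] yaw x 4.05 tilt [-0.1  0. ] open 0.5 F [ 0.05 -0.5   0.25] g 0.0
tool shift [-1.4  0.3 20.8]
tool z turn [np.float64(0.7), np.float64(-179.3)]
```

View pics/s4.png

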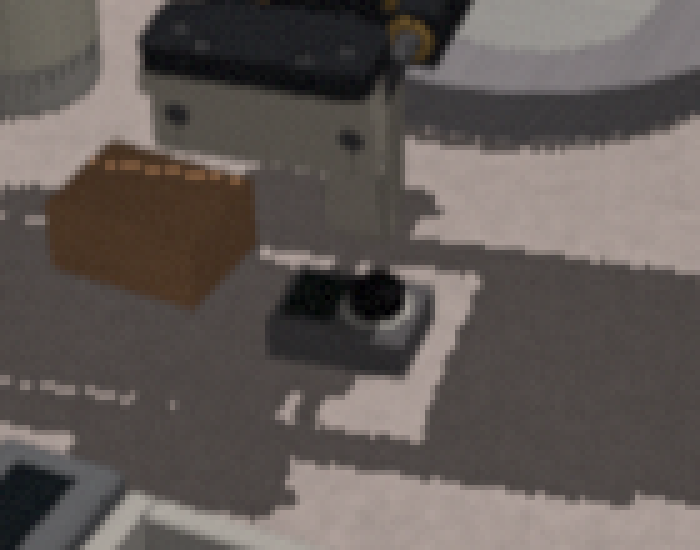

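>>> send_rows(steps=[[[-1.4,0,6,0,0,0],[0,0,6,0,0,0],[0,0,5,0,0,0],[0,0,3,0,0,0],[0,0,0,0,0,0],[0,0,0,0,0,0]]])

```text
clock: 10.8
tcp_pos: [0.6207, 0.1229, 0.0296]
ee_rot: [3.14, 0.109, -0.0]
ft_force: [-0.2, 0.3, -0.1]
opening: 0.0004
grasp_force: 0.0
```

>>> send_rows(steps=[[[0,0,1,0,0,0],[0,0,0.5,0,0,0],[0,0,0,0,0,0]]])

```text
clock: 11.1
tcp_pos: [0.6207, 0.1229, 0.0282]
ee_rot: [3.14, 0.109, 0.0]
ft_force: [0.4, -0.3, -0.1]
opening: 0.0006
grasp_force: 0.0
```

>>> send_rows(steps=[[[0,0,0.5,0,0,0],[0,0,0.5,0,0,0],[0,0,0,0,0,0]]])

```text
clock: 11.4
tcp_pos: [0.6206, 0.1229, 0.0271]
ee_rot: [3.14, 0.109, -0.0]
ft_force: [-0.2, -0.9, 0.5]
opening: 0.0006
grasp_force: 0.0
```

>>> send_rows(steps=[[[0,0,0.5,0,0,0],[0,0,0.5,0,0,0],[0,0,0,0,0,0]]])

```text
clock: 11.7
tcp_pos: [0.6206, 0.1229, 0.026]
ee_rot: [3.14, 0.109, -0.0]
ft_force: [0.2, -0.3, -0.1]
opening: 0.0006
grasp_force: 0.0
```

>>> send_rows(steps=[[[0,0,0.5,0,0,0],[0,0,0.5,0,0,0],[0,0,0,0,0,0]]])

```text
clock: 12.0
tcp_pos: [0.6207, 0.1229, 0.0253]
ee_rot: [3.14, 0.109, 0.0]
ft_force: [-0.2, 0.4, 0.7]
opening: 0.0003
grasp_force: 0.6
```

>>> send_rows(steps=[[[0,0,0.5,0,0,0],[0,0,0.5,0,0,0],[0,0,0,0,0,0]]])

```text
clock: 12.3
tcp_pos: [0.6207, 0.123, 0.0244]
ee_rot: [-3.14, -0.109, -0.0]
ft_force: [-3.0, 0.1, 4.6]
opening: 0.0006
grasp_force: 2.3
```

>>> send_rows(steps=[[[0,0,0.5,0,0,0],[0,0,0.5,0,0,0],[0,0,0,0,0,0]]])

```text
clock: 12.6
tcp_pos: [0.6207, 0.123, 0.0231]
ee_rot: [3.14, 0.109, 0.0]
ft_force: [-1.3, -0.4, 4.0]
opening: 0.0006
grasp_force: 1.7
```

```bash
python3 - <<'E'
from h import *
st()
E
```

```text
12.6 [620.7 123.   23.1] yaw x 3.98 tilt [ 0. -0.] open 0.6 F [-1.26 -0.43  4.04] g 1.7
```

>>> send_rows(steps=[[[0,0,0.5,0,0,0],[0,0,0.5,0,0,0],[0,0,0,0,0,0]]])

```text
clock: 12.9
tcp_pos: [0.6205, 0.1229, 0.0216]
ee_rot: [3.14, 0.109, -0.001]
ft_force: [0.7, -0.6, -0.1]
opening: 0.0007
grasp_force: 0.0
```

>>> send_rows(steps=[[[0,0,0.5,0,0,0],[0,0,0.5,0,0,0],[0,0,0,0,0,0]]])

```text
clock: 13.2
tcp_pos: [0.6206, 0.1229, 0.0209]
ee_rot: [3.14, 0.109, -0.0]
ft_force: [-0.8, 0.3, -0.3]
opening: 0.0001
grasp_force: 0.0
```

>>> send_rows(steps=[[[0,0,0.5,0,0,0],[0,0,0.5,0,0,0],[0,0,0,0,0,0]]])

```text
clock: 13.5
tcp_pos: [0.6206, 0.123, 0.02]
ee_rot: [3.14, 0.109, -0.0]
ft_force: [0.1, 0.2, 0.0]
opening: 0.0002
grasp_force: 0.0
```

>>> send_rows(steps=[[[0,0,0.5,0,0,0],[0,0,0,0,0,0]]])

```text
clock: 13.7
tcp_pos: [0.6206, 0.1229, 0.0196]
ee_rot: [3.14, 0.109, -0.0]
ft_force: [-0.2, 0.1, 0.3]
opening: 0.0003
grasp_force: 0.0
```

```bash
python3 - <<'E'
from h import *
st()
E
```

```text
13.7 [620.6 122.9  19.6] yaw x 3.98 tilt [-0. -0.] open 0.3 F [-0.16  0.08  0.31] g 0.0
```

>>> send_rows(gripper=-0.3, steps=[[[0,0,-10,0,0,0],[0,0,-15,0,0,0],[4,-0.6,-15,0,0,0],[5.5,0,0,0,0,0],[0,0,0,0,0,0],[0,0,0,0,0,0],[0,0,0,0,0,0],[0,0,0,0,0,0],[0,0,0,0,0,0]]])

```text
clock: 14.6
tcp_pos: [0.6296, 0.1241, 0.0591]
ee_rot: [3.14, 0.109, -0.002]
ft_force: [0.1, 0.7, 0.7]
opening: 0.0599
grasp_force: 0.0
```

```bash
python3 - <<'E'
from h import *
st();dlt(630,124.2,3,3.4)
p,d=bot.camera("top");cv2.imwrite("pics/t3.png",p)
E
```

```text
14.6 [629.6 124.1  59.1] yaw x 3.98 tilt [-0.06 -0.01] open 59.9 F [0.13 0.66 0.67] g 0.0
tool shift [ 0.4 -0.  56.1]
tool z turn [np.float64(0.6), np.float64(-179.4)]
```

>>> send_rows(steps=[[[0,0,12,0,0,0],[0,0,12,0,0,0],[0,0,12,0,0,0],[0,0,10,0,0,0],[0,0,5,0,0,0],[0,0,4,0,0,0],[0,0,0,0,0,0]]])

```text
clock: 15.35
tcp_pos: [0.6298, 0.1242, 0.004]
ee_rot: [3.14, 0.109, -0.001]
ft_force: [0.2, 0.3, -1.2]
opening: 0.0602
grasp_force: 0.0
```

>>> send_rows(gripper=1, force=20, steps=[[[0,0,0,0,0,0],[0,0,0,0,0,0],[0,0,0,0,0,0],[0,0,0,0,0,0],[0,0,0,0,0,0],[0,0,0,0,0,0],[0,0,0,0,0,0],[0,0,0,0,0,0]]])

```text
clock: 16.15
tcp_pos: [0.6305, 0.1242, 0.0051]
ee_rot: [-3.14, -0.109, -0.001]
ft_force: [-0.8, -1.1, 4.4]
opening: 0.0353
grasp_force: 20.0
```

```bash
python3 - <<'E'
from h import *
st()
E
```

```text
16.15 [630.5 124.2   5.1] yaw x 3.98 tilt [0.04 0.01] open 35.3 F [-0.78 -1.09  4.35] g 20.0
```

>>> send_rows(steps=[[[0,0,-20,0,0,0],[0,0,-30,0,0,0],[0,0,-30,0,0,0],[0,0,-30,0,0,0],[0,0,-10,0,0,0],[0,0,0,0,0,0]]])

```text
clock: 16.75
tcp_pos: [0.6312, 0.1243, 0.1261]
ee_rot: [-3.139, -0.109, -0.005]
ft_force: [0.3, -0.8, -0.2]
opening: 0.0358
grasp_force: 20.0
```

```bash
python3 - <<'E'
from h import *
st()
p=cv2.imread("pics/top0.png");hsv=cv2.cvtColor(p,cv2.COLOR_BGR2HSV)
m=(hsv[...,0]>18)&(hsv[...,0]<38)&(hsv[...,1]>45)
m=m.astype('uint8');m[:,:440]=0;m[:230]=0;m[345:]=0;m[:,580:]=0
m=cv2.morphologyEx(m,cv2.MORPH_CLOSE,np.ones((5,5)))
q=max(cv2.findContours(m,0,1)[0],key=cv2.contourArea);r=cv2.minAreaRect(q);b=cv2.boxPoints(r);print(r)
P=np.array([1000*ray("top",*x,.028) for x in b]);print(P.round(0),P.mean(0),[round(np.linalg.norm(P[i]-P[i-1])) for i in range(4)])
g=cv2.cvtColor(p,cv2.COLOR_BGR2GRAY)
c=cv2.HoughCircles(cv2.medianBlur(g,3),cv2.HOUGH_GRADIENT,1,200,param1=100,param2=25,minRadius=50,maxRadius=64)
print(c)
for u,v,rr in c[0]: print(1000*ray("top",u,v,.028),1000*(ray("top",u+rr,v,.028)-ray("top",u-rr,v,.028)))
E
```

```text
16.75 [631.2 124.3 126.1] yaw x 3.98 tilt [0.18 0.02] open 35.8 F [ 0.26 -0.76 -0.19] g 20.0
((513.1235961914062, 290.45367431640625), (83.2684097290039, 102.88140869140625), 84.68545532226562)
[[ 513. -274.   28.]
 [ 528. -464.   28.]
 [ 374. -473.   28.]
 [ 358. -284.   28.]] [ 443.27319183 -373.48930124   28.        ] [155, 191, 154, 190]
[[[369.5 187.5  54.1]]]
[ 640.54562268 -110.16460729   28.        ] [  -3.4964809  -204.53512168    0.        ]
```

>>> send_rows(steps=[[[-11.7,33,0,0,0,0],[-11.7,33,0,0,0,0],[-11.7,33,0,0,0,0],[-11.7,33,0,0,0,0],[-11.7,33,0,0,0,0],[-11.7,33,0,0,0,0],[-11.7,33,0,0,0,0],[-11.7,33,0,0,0,0]]])

```text
clock: 17.55
tcp_pos: [0.5529, -0.1464, 0.1216]
ee_rot: [-3.138, -0.109, 0.006]
ft_force: [1.4, 0.3, -0.6]
opening: 0.0357
grasp_force: 20.0
```

>>> send_rows(steps=[[[-11.7,33,0,0,0,0],[-11.7,33,0,0,0,0],[-11.7,33,0,0,0,0],[-11.7,33,0,0,0,0],[-11.7,33,0,0,0,0],[-11.7,33,0,0,0,0],[-11.7,33,0,0,0,0],[-11.7,33,0,0,0,0],[0,0,0,0,0,0]]])

```text
clock: 18.45
tcp_pos: [0.4771, -0.4185, 0.1215]
ee_rot: [-3.139, -0.103, 0.005]
ft_force: [-0.3, 0.1, -1.5]
opening: 0.0355
grasp_force: 20.0
```

```bash
python3 - <<'E'
from h import *
st();dlt(481,-415.6,10,3.7)
E
```

```text
18.45 [ 477.1 -418.5  121.5] yaw x 3.75 tilt [-0.18  0.07] open 35.5 F [-0.25  0.1  -1.45] g 20.0
tool shift [  4.5  -2.4 111.5]
tool z turn [np.float64(0.1), np.float64(-179.9)]
```

>>> send_rows(steps=[[[4,-2,20,0,0,0],[0,0,25,0,0,0],[0,0,25,0,0,0],[0,0,20,0,0,0],[0,0,10,0,0,0],[0,0,6,0,0,0],[0,0,3,0,0,0],[0,0,1,0,0,0],[0,0,0,0,0,0],[0,0,0,0,0,0]]])

```text
clock: 19.45
tcp_pos: [0.4844, -0.4138, 0.0157]
ee_rot: [3.138, 0.109, 0.002]
ft_force: [-0.3, 0.0, -0.2]
opening: 0.0358
grasp_force: 20.0
```

```bash
python3 - <<'E'
from h import *
st()
E
```

```text
19.45 [ 484.4 -413.8   15.7] yaw x 3.97 tilt [ 0.07 -0.07] open 35.8 F [-0.33  0.03 -0.24] g 20.0
```

>>> send_rows(steps=[[[-2,0,2,0,0,0],[0,0,1,0,0,0],[0,0,0,0,0,0]]])

```text
clock: 19.75
tcp_pos: [0.4816, -0.4133, 0.0115]
ee_rot: [-3.139, -0.109, 0.0]
ft_force: [-0.4, 0.2, -0.9]
opening: 0.0358
grasp_force: 20.0
```

>>> send_rows(steps=[[[0,0,1,0,0,0],[0,0,0,0,0,0]]])

```text
clock: 19.95
tcp_pos: [0.4817, -0.4133, 0.0105]
ee_rot: [-3.14, -0.109, 0.0]
ft_force: [0.3, 0.4, -1.3]
opening: 0.0361
grasp_force: 20.0
```

>>> send_rows(steps=[[[0,0,1,0,0,0],[0,0,0,0,0,0]]])

```text
clock: 20.15
tcp_pos: [0.4819, -0.4135, 0.0101]
ee_rot: [3.14, 0.109, 0.0]
ft_force: [-1.6, 1.5, 4.3]
opening: 0.0356
grasp_force: 20.0
```

```bash
python3 - <<'E'
from h import *
st()
E
```

```text
20.15 [ 481.9 -413.5   10.1] yaw x 3.98 tilt [ 0.01 -0.01] open 35.6 F [-1.61  1.47  4.28] g 20.0
```

>>> send_rows(gripper=-0.03, steps=[[[0,0,0,0,0,0],[0,0,0,0,0,0],[0,0,0,0,0,0],[0,0,0,0,0,0],[0,0,-15,0,0,0],[0,0,-30,0,0,0],[0,0,-30,0,0,0],[0,0,-30,0,0,0],[0,0,0,0,0,0]]])

```text
clock: 21.05
tcp_pos: [0.4846, -0.4161, 0.1221]
ee_rot: [3.132, 0.109, 0.011]
ft_force: [0.9, -0.9, 1.4]
opening: 0.0477
grasp_force: 0.0
```

>>> send_rows(gripper=1, steps=[[[0,-25,0,0,0,7],[0,-25,0,0,0,7],[0,-25,0,0,0,7],[0,-25,0,0,0,7],[0,-25,0,0,0,0],[0,-25,0,0,0,0],[0,-25,0,0,0,0],[0,-25,0,0,0,0],[0,-25,0,0,0,0],[0,0,0,0,0,0]]])

```text
clock: 22.05
tcp_pos: [0.5448, -0.1981, 0.1148]
ee_rot: [-3.073, 0.649, -0.0]
ft_force: [-0.2, -0.1, -0.1]
opening: 0.0002
grasp_force: 0.0
```

```bash
python3 - <<'E'
from h import *
st();dlt(455.1,-13.9,60,-24)
p,d=bot.camera("top");cv2.imwrite("pics/t4.png",p)
p,d=bot.camera("side");cv2.imwrite("pics/s5.png",p)
E
```

```text
22.05 [ 544.8 -198.1  114.8] yaw x -23.87 tilt [0.02 0.05] open 0.2 F [-0.17 -0.13 -0.11] g 0.0
tool shift [-156.6 -132.1   54.9]
tool z turn [np.float64(0.1), np.float64(-179.9)]
```

View pics/t4.png

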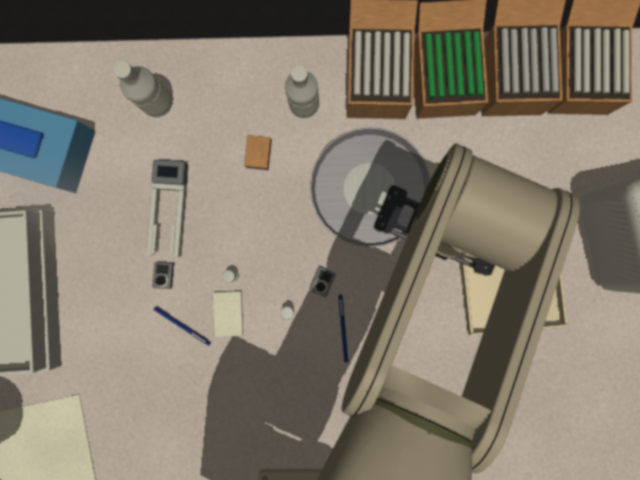

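>>> send_rows(steps=[[[-22.4,-18.9,0,0,0,0],[-22.4,-18.9,0,0,0,0],[-22.4,-18.9,0,0,0,0],[-22.4,-18.9,0,0,0,0],[-22.4,-18.9,0,0,0,0],[-22.4,-18.9,0,0,0,0],[-22.4,-18.9,15,0,0,0],[0,0,25,0,0,0],[0,0,15,0,0,0],[0,0,0,0,0,0]]])

```text
clock: 23.15
tcp_pos: [0.4524, -0.0166, 0.0575]
ee_rot: [3.072, -0.655, -0.006]
ft_force: [0.4, 0.0, 0.0]
opening: 0.0005
grasp_force: 0.0
```

```bash
python3 - <<'E'
from h import *
st();dlt(455.1,-13.9,29,-24)
p=cv2.imread("pics/top0.png");hsv=cv2.cvtColor(p,cv2.COLOR_BGR2HSV)
m=((hsv[...,0]>100)&(hsv[...,0]<135)&(hsv[...,1]>90)).astype('uint8');m[:280]=0
for q in cv2.findContours(m,0,1)[0]:
    if cv2.contourArea(q)>60:
        for x in (q[q[:,0,1].argmin(),0],q[q[:,0,1].argmax(),0]): print("pen",x,(1000*ray("top",*x,.009)).round(0))
print("vial",(1000*ray("top",288,313,.03)).round(0))
p,d=bot.camera("top");cv2.imwrite("pics/t5.png",p)
p,d=bot.camera("side");cv2.imwrite("pics/s6.png",np.vstack([p[140:200,350:460].repeat(5,0).repeat(5,1),p[200:300,330:440].repeat(3,0).repeat(5,1)]))
E
```

```text
23.15 [452.4 -16.6  57.5] yaw x -24.06 tilt [-0.24  0.02] open 0.5 F [0.44 0.03 0.03] g 0.0
tool shift [ 1.5 -3.6 28.5]
tool z turn [np.float64(-0.1), np.float64(179.9)]
pen [341 316] [397. -53.   9.]
pen [345 360] [314. -59.   9.]
pen [155 308] [417. 305.   9.]
pen [190 332] [370. 237.   9.]
vial [406.  47.  30.]
```

View pics/s6.png

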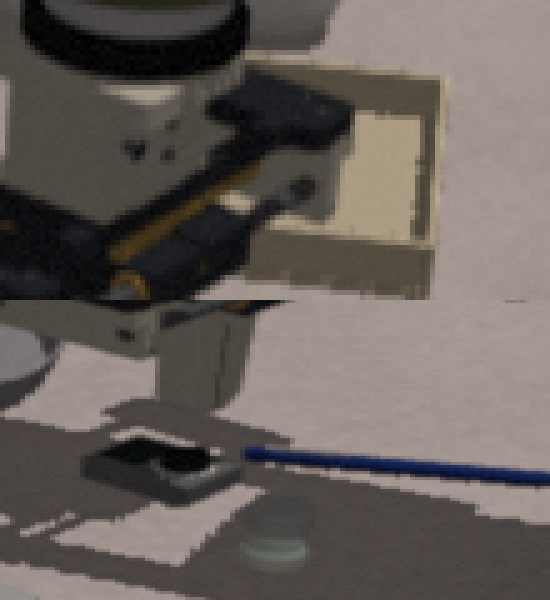

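>>> send_rows(steps=[[[1.5,-3.6,8,0,0,0],[0,0,8,0,0,0],[0,0,8,0,0,0],[0,0,4,0,0,0],[0,0,0,0,0,0],[0,0,0,0,0,0]]])

```text
clock: 23.85
tcp_pos: [0.4573, -0.0134, 0.0316]
ee_rot: [3.073, -0.654, -0.001]
ft_force: [0.9, 0.2, 0.7]
opening: 0.0007
grasp_force: 0.0
```

```bash
python3 - <<'E'
from h import *
st();dlt(455.1,-13.9,25,-24)
E
```

```text
23.85 [457.3 -13.4  31.6] yaw x -24.02 tilt [-0.02  0.  ] open 0.7 F [0.91 0.22 0.74] g 0.0
tool shift [-1.9  1.4  6.6]
tool z turn [np.float64(-0.0), np.float64(180.0)]
```

>>> send_rows(steps=[[[-1.5,1.3,3,0,0,0],[0,0,2,0,0,0],[0,0,0,0,0,0]]])

```text
clock: 24.15
tcp_pos: [0.4553, -0.014, 0.0264]
ee_rot: [3.073, -0.654, -0.0]
ft_force: [-0.7, -0.4, -0.3]
opening: 0.0006
grasp_force: 0.0
```

>>> send_rows(steps=[[[0,0,0.5,0,0,0],[0,0,0.5,0,0,0],[0,0,0,0,0,0]]])

```text
clock: 24.45
tcp_pos: [0.4556, -0.014, 0.0257]
ee_rot: [3.073, -0.654, 0.0]
ft_force: [-0.8, -0.3, -0.0]
opening: 0.0004
grasp_force: 0.0
```

>>> send_rows(steps=[[[0,0,0.5,0,0,0],[0,0,0.5,0,0,0],[0,0,0,0,0,0]]])

```text
clock: 24.75
tcp_pos: [0.4556, -0.014, 0.0248]
ee_rot: [-3.073, 0.654, -0.0]
ft_force: [-1.0, -0.2, 3.5]
opening: 0.0005
grasp_force: 1.6
```

>>> send_rows(steps=[[[0,0,0.5,0,0,0],[0,0,0.5,0,0,0],[0,0,0,0,0,0]]])

```text
clock: 25.05
tcp_pos: [0.4556, -0.014, 0.0237]
ee_rot: [-3.073, 0.654, -0.0]
ft_force: [-1.8, 0.8, 5.1]
opening: 0.0003
grasp_force: 2.4
```

>>> send_rows(steps=[[[0,0,0.5,0,0,0],[0,0,0.5,0,0,0],[0,0,0,0,0,0]]])

```text
clock: 25.35
tcp_pos: [0.4556, -0.014, 0.0224]
ee_rot: [-3.073, 0.654, -0.0]
ft_force: [0.4, 0.7, 1.9]
opening: 0.0007
grasp_force: 0.9
```

>>> send_rows(steps=[[[0,0,0.5,0,0,0],[0,0,0.5,0,0,0],[0,0,0,0,0,0]]])

```text
clock: 25.65
tcp_pos: [0.4553, -0.014, 0.0213]
ee_rot: [3.073, -0.654, -0.001]
ft_force: [0.1, 0.4, -0.2]
opening: 0.0004
grasp_force: 0.0
```

```bash
python3 - <<'E'
from h import *
st()
E
```

```text
25.65 [455.3 -14.   21.3] yaw x -24.02 tilt [-0.03 -0.  ] open 0.4 F [ 0.07  0.42 -0.17] g 0.0
```

>>> send_rows(gripper=-0.42, steps=[[[0,0,-15,0,0,0],[0,0,-25,0,0,0],[10,0,0,0,0,-8],[0,0,0,0,0,-8],[0,0,0,0,0,-8],[0,0,0,0,0,-8],[0,0,0,0,0,-8],[0,0,0,0,0,-8],[0,0,0,0,0,-8],[0,0,0,0,0,-8]]])

```text
clock: 26.65
tcp_pos: [0.4645, -0.0181, 0.0615]
ee_rot: [-2.949, -1.082, 0.0]
ft_force: [0.6, -0.4, 0.9]
opening: 0.0655
grasp_force: 0.0
```

>>> send_rows(steps=[[[0,0,0,0,0,-8],[0,0,0,0,0,-8],[0,0,0,0,0,-8],[0,0,0,0,0,-2],[0,0,0,0,0,0]]])

```text
clock: 27.15
tcp_pos: [0.4646, -0.0181, 0.0615]
ee_rot: [-2.635, -1.711, 0.0]
ft_force: [0.3, 0.8, 0.2]
opening: 0.0659
grasp_force: 0.0
```

```bash
python3 - <<'E'
from h import *
st();dlt(464.6,-18,4,66)
E
```

```text
27.15 [464.6 -18.1  61.5] yaw x 66.0 tilt [-0.01 -0.  ] open 65.9 F [0.26 0.84 0.16] g 0.0
tool shift [ 0.1  0.  57.5]
tool z turn [np.float64(-0.0), np.float64(180.0)]
```

>>> send_rows(steps=[[[0,0,12,0,0,0],[0,0,12,0,0,0],[0,0,12,0,0,0],[0,0,10,0,0,0],[0,0,5,0,0,0],[0,0,5,0,0,0],[0,0,0,0,0,0]]])

```text
clock: 27.85
tcp_pos: [0.4642, -0.018, 0.0049]
ee_rot: [-2.635, -1.71, 0.001]
ft_force: [-0.2, -0.5, 0.1]
opening: 0.0657
grasp_force: 0.0
```

>>> send_rows(gripper=1, force=20, steps=[[[0,0,0,0,0,0],[0,0,0,0,0,0],[0,0,0,0,0,0],[0,0,0,0,0,0],[0,0,0,0,0,0],[0,0,0,0,0,0]]])

```text
clock: 28.45
tcp_pos: [0.4651, -0.0181, 0.0061]
ee_rot: [2.635, 1.71, 0.001]
ft_force: [-0.6, 0.6, 5.9]
opening: 0.05
grasp_force: 20.0
```

>>> send_rows(steps=[[[0,0,-20,0,0,0],[0,0,-30,0,0,0],[0,0,-30,0,0,0],[0,0,-30,0,0,0],[0,0,-10,0,0,0],[0,0,0,0,0,0]]])

```text
clock: 29.05
tcp_pos: [0.4658, -0.0183, 0.1268]
ee_rot: [2.633, 1.709, 0.004]
ft_force: [-0.5, 0.6, -0.2]
opening: 0.05
grasp_force: 20.0
```

>>> send_rows(steps=[[[0,0,0,0,0,8],[0,0,0,0,0,8],[0,0,0,0,0,8],[0,0,0,0,0,8],[0,0,0,0,0,8],[0,0,0,0,0,8],[0,0,0,0,0,8],[0,0,0,0,0,6],[0,0,0,0,0,0]]])

```text
clock: 29.95
tcp_pos: [0.4633, -0.0179, 0.1232]
ee_rot: [-3.139, -0.106, 0.006]
ft_force: [-0.2, -0.2, -1.5]
opening: 0.0499
grasp_force: 20.0
```

```bash
python3 - <<'E'
from h import *
c,s=.998,.065
for x,y in((0,42),(-40,-42)): print(443+c*x-s*y,-373+s*x+c*y)
st();dlt(440.3,-331.1,120,3.7)
E
```

```text
440.27 -331.084
405.81 -417.516
29.95 [463.3 -17.9 123.2] yaw x 3.88 tilt [-0.21  0.03] open 49.9 F [-0.2  -0.24 -1.46] g 20.0
tool shift [-44.1 310.9   3.1]
tool z turn [np.float64(0.2), np.float64(-179.8)]
```

>>> send_rows(steps=[[[-4.4,31,0,0,0,0],[-4.4,31,0,0,0,0],[-4.4,31,0,0,0,0],[-4.4,31,0,0,0,0],[-4.4,31,0,0,0,0],[-4.4,31,0,0,0,0],[-4.4,31,0,0,0,0],[-4.4,31,0,0,0,0],[-4.4,31,0,0,0,0],[-4.4,31,0,0,0,0]]])

```text
clock: 30.95
tcp_pos: [0.4413, -0.3311, 0.1237]
ee_rot: [-3.138, -0.115, 0.003]
ft_force: [1.1, 0.7, -0.8]
opening: 0.0497
grasp_force: 20.0
```

>>> send_rows(steps=[[[0,0,0,0,0,0],[0,0,20,0,0,0],[0,0,25,0,0,0],[0,0,20,0,0,0],[0,0,10,0,0,0],[0,0,0,0,0,0],[0,0,0,0,0,0]]])

```text
clock: 31.65
tcp_pos: [0.4425, -0.3301, 0.0508]
ee_rot: [-3.14, -0.111, 0.0]
ft_force: [-0.9, 0.5, -0.0]
opening: 0.0497
grasp_force: 20.0
```

```bash
python3 - <<'E'
from h import *
st();dlt(440.3,-331.1,12,3.7)
p,d=bot.camera("side");cv2.imwrite("pics/s7.png",cv2.resize(p[120:220,340:480],None,fx=5,fy=5))
E
```

```text
31.65 [ 442.5 -330.1   50.8] yaw x 4.04 tilt [-0.    0.01] open 49.7 F [-0.94  0.47 -0.03] g 20.0
tool shift [-2.2  0.8 38.8]
tool z turn [np.float64(0.3), np.float64(-179.7)]
```

View pics/s7.png

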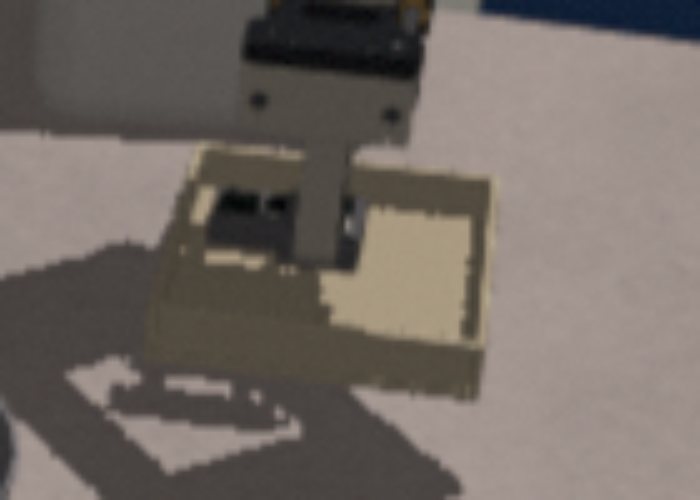

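>>> send_rows(steps=[[[-2,0.8,10,0,0,0],[0,0,10,0,0,0],[0,0,10,0,0,0],[0,0,5,0,0,0],[0,0,0,0,0,0]]])

```text
clock: 32.2
tcp_pos: [0.4398, -0.3312, 0.0145]
ee_rot: [-3.139, -0.109, 0.002]
ft_force: [0.7, -0.9, -0.1]
opening: 0.0496
grasp_force: 21.0
```

>>> send_rows(steps=[[[0,0,1,0,0,0],[0,0,1,0,0,0],[0,0,0,0,0,0]]])

```text
clock: 32.5
tcp_pos: [0.4405, -0.3313, 0.0137]
ee_rot: [-3.14, -0.109, -0.0]
ft_force: [0.1, -0.5, -0.1]
opening: 0.0496
grasp_force: 20.1
```

>>> send_rows(steps=[[[0,0,1,0,0,0],[0,0,0,0,0,0]]])

```text
clock: 32.7
tcp_pos: [0.4404, -0.3313, 0.0127]
ee_rot: [3.14, 0.109, 0.0]
ft_force: [0.7, 0.0, 0.1]
opening: 0.0498
grasp_force: 20.3
```

>>> send_rows(steps=[[[0,0,1,0,0,0],[0,0,0,0,0,0]]])

```text
clock: 32.9
tcp_pos: [0.4404, -0.3314, 0.0116]
ee_rot: [3.14, 0.109, 0.0]
ft_force: [0.1, -0.3, -1.4]
opening: 0.0501
grasp_force: 20.4
```

```bash
python3 - <<'E'
from h import *
st()
E
```

```text
32.9 [ 440.4 -331.4   11.6] yaw x 3.98 tilt [ 0.   -0.01] open 50.1 F [ 0.05 -0.32 -1.38] g 20.4
```

>>> send_rows(steps=[[[0,0,0.6,0,0,0],[0,0,0,0,0,0]]])

```text
clock: 33.1
tcp_pos: [0.4404, -0.3314, 0.0112]
ee_rot: [3.14, 0.109, 0.0]
ft_force: [-0.6, 0.6, 1.2]
opening: 0.05
grasp_force: 20.3
```

>>> send_rows(gripper=-0.22, steps=[[[0,0,0,0,0,0],[0,0,0,0,0,0],[0,0,0,0,0,0],[0,0,-15,0,0,0],[0,0,-30,0,0,0],[0,0,-30,0,0,0],[0,0,-35,0,0,0],[0,0,0,0,0,0]]])

```text
clock: 33.9
tcp_pos: [0.4431, -0.3338, 0.127]
ee_rot: [3.133, 0.109, 0.01]
ft_force: [0.2, -0.8, 0.3]
opening: 0.0572
grasp_force: 0.0
```

>>> send_rows(gripper=1, steps=[[[0,-35,0,0,0,0],[0,-35,0,0,0,0],[0,-35,0,0,0,0],[0,-35,0,0,0,0],[0,-35,0,0,0,0],[0,-35,0,0,0,0],[0,-35,0,0,0,0],[0,-35,0,0,0,0],[0,0,0,0,0,0]]])

```text
clock: 34.8
tcp_pos: [0.4201, -0.0486, 0.1203]
ee_rot: [-3.138, -0.115, 0.001]
ft_force: [0.6, -0.1, 0.2]
opening: 0.0005
grasp_force: 0.0
```

```bash
python3 - <<'E'
from h import *
st()
p,d=bot.camera("top");cv2.imwrite("pics/t6.png",p);g=cv2.cvtColor(p,cv2.COLOR_BGR2GRAY)
for th,z in((45,.025),(60,.025),(115,.016),(125,.016)):
    for u,v,ar,wh,an in dark(g,252,296,146,180,th,20,900): print(th,round(u,1),round(v,1),round(ar),wh,an,(1000*ray("top",u,v,z)).round(1))
cv2.imwrite("pics/t6c.png",cv2.resize(p[150:350],None,fx=1.25,fy=1.25))
E
```

```text
34.8 [420.1 -48.6 120.3] yaw x 4.18 tilt [-0.05  0.09] open 0.5 F [ 0.59 -0.14  0.19] g 0.0
45 160.1 279.9 53 [7.8 8.5] 90.0 [470.9 290.3  25. ]
45 162.0 268.8 57 [9.8 6.3] 3.2 [492.1 286.8  25. ]
60 160.0 279.8 69 [9.  9.5] 90.0 [471.1 290.5  25. ]
60 162.0 268.7 91 [11.6  8.4] 3.3 [492.2 286.8  25. ]
115 163.1 274.0 525 [21.  27.9] 5.0 [482.  287.5  16. ]
125 163.1 274.4 577 [21.7 28.7] 5.4 [481.2 287.5  16. ]
```

View pics/t6c.png

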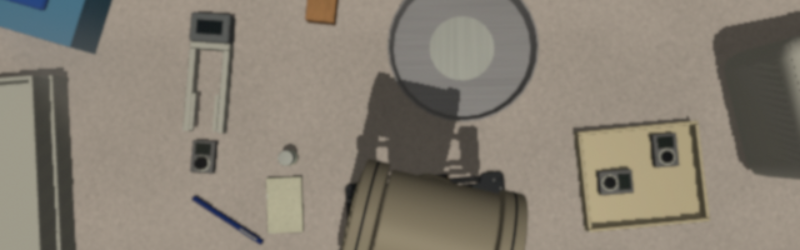

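>>> send_rows(steps=[[[0,0,0,0,0,5],[0,0,0,0,0,5.2],[1.5,-34.2,0,0,0,0],[1.5,-34.2,0,0,0,0],[1.5,-34.2,0,0,0,0],[1.5,-34.2,0,0,0,0],[1.5,-34.2,0,0,0,0],[1.5,-34.2,0,0,0,0],[1.5,-34.2,0,0,0,0],[1.5,-34.2,0,0,0,0]]])

```text
clock: 35.85
tcp_pos: [0.4632, 0.219, 0.1205]
ee_rot: [3.136, -0.172, -0.0]
ft_force: [1.1, -0.7, 0.3]
opening: 0.0001
grasp_force: 0.0
```

>>> send_rows(steps=[[[1.5,-34.2,0,0,0,0],[1.5,-34.2,0,0,0,0],[0,0,20,0,0,0],[0,0,25,0,0,0],[0,0,20,0,0,0],[0,0,0,0,0,0],[0,0,0,0,0,0]]])

```text
clock: 36.55
tcp_pos: [0.4731, 0.2855, 0.0557]
ee_rot: [3.136, -0.172, -0.002]
ft_force: [-0.2, 0.3, -0.1]
opening: 0.0003
grasp_force: 0.0
```

```bash
python3 - <<'E'
from h import *
st();dlt(471,290.4,28,-6)
p,d=bot.camera("side");cv2.imwrite("pics/s8.png",cv2.resize(p[290:420,190:350],None,fx=4.5,fy=4.5))
E
```

```text
36.55 [473.1 285.5  55.7] yaw x -6.27 tilt [-0.06 -0.04] open 0.3 F [-0.25  0.33 -0.09] g 0.0
tool shift [-2.6 -4.7 27.7]
tool z turn [np.float64(-0.3), np.float64(179.7)]
```

View pics/s8.png

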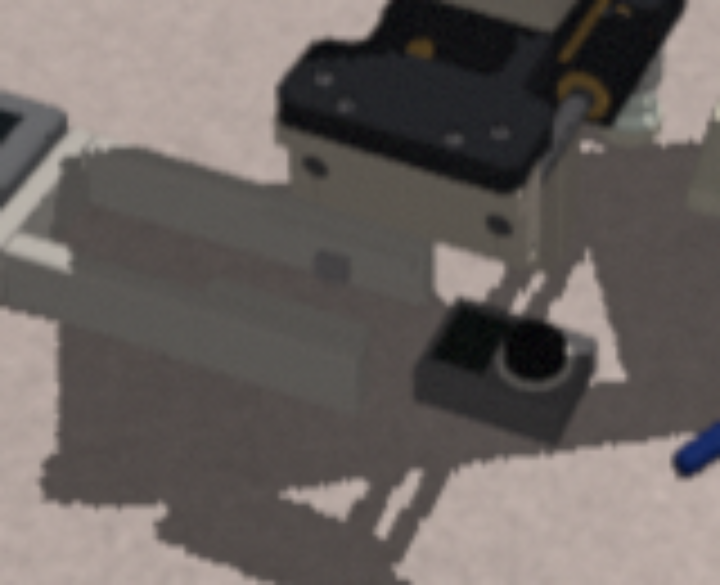

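>>> send_rows(steps=[[[-2.6,-4.7,8,0,0,0],[0,0,8,0,0,0],[0,0,8,0,0,0],[0,0,1,0,0,0],[0,0,0,0,0,0],[0,0,0,0,0,0]]])

```text
clock: 37.2
tcp_pos: [0.4709, 0.2914, 0.0312]
ee_rot: [-3.137, 0.17, -0.0]
ft_force: [0.0, -0.2, -0.2]
opening: 0.0004
grasp_force: 0.0
```

```bash
python3 - <<'E'
from h import *
print((1000*ray("side",308,367.4,.025)).round(1))
st();dlt(471,290.4,25,-6)
E
```

```text
[470.3 295.5  25. ]
37.2 [470.9 291.4  31.2] yaw x -6.22 tilt [0.01 0.01] open 0.4 F [ 0.01 -0.17 -0.17] g 0.0
tool shift [0.2 1.  6.2]
tool z turn [np.float64(-0.2), np.float64(179.8)]
```

>>> send_rows(steps=[[[0,0,3,0,0,0],[0,0,2,0,0,0],[0,0,0,0,0,0]]])

```text
clock: 37.5
tcp_pos: [0.4706, 0.2912, 0.0257]
ee_rot: [3.137, -0.171, -0.001]
ft_force: [-0.7, 0.4, 0.0]
opening: 0.001
grasp_force: 0.0
```

>>> send_rows(steps=[[[0,0,0.5,0,0,0],[0,0,0.5,0,0,0],[0,0,0,0,0,0]]])

```text
clock: 37.8
tcp_pos: [0.4709, 0.2913, 0.0251]
ee_rot: [-3.137, 0.17, -0.0]
ft_force: [-0.6, -0.5, 0.1]
opening: 0.0007
grasp_force: 0.0
```

>>> send_rows(steps=[[[0,0,0.5,0,0,0],[0,0,0.5,0,0,0],[0,0,0,0,0,0]]])

```text
clock: 38.1
tcp_pos: [0.4709, 0.2914, 0.0241]
ee_rot: [-3.137, 0.17, -0.0]
ft_force: [1.3, 0.1, 0.7]
opening: 0.0004
grasp_force: 0.3
```

>>> send_rows(steps=[[[0,0,0.5,0,0,0],[0,0,0.5,0,0,0],[0,0,0,0,0,0]]])

```text
clock: 38.4
tcp_pos: [0.4709, 0.2914, 0.023]
ee_rot: [-3.137, 0.17, -0.0]
ft_force: [0.7, 0.1, 0.5]
opening: 0.0004
grasp_force: 0.4
```

>>> send_rows(steps=[[[0,0,0.5,0,0,0],[0,0,0.5,0,0,0],[0,0,0,0,0,0]]])

```text
clock: 38.7
tcp_pos: [0.4709, 0.2913, 0.022]
ee_rot: [-3.137, 0.171, -0.0]
ft_force: [0.8, 0.5, 1.3]
opening: 0.0006
grasp_force: 0.5
```

>>> send_rows(steps=[[[0,0,0.5,0,0,0],[0,0,0.5,0,0,0],[0,0,0,0,0,0]]])

```text
clock: 39.0
tcp_pos: [0.4709, 0.2914, 0.021]
ee_rot: [-3.137, 0.171, -0.0]
ft_force: [0.2, -0.1, 1.6]
opening: 0.0005
grasp_force: 0.7
```

```bash
python3 - <<'E'
from h import *
st()
E
```

```text
39.0 [470.9 291.4  21. ] yaw x -6.22 tilt [0.01 0.  ] open 0.5 F [ 0.22 -0.09  1.61] g 0.7
```

Soft so far: carry on gently to the end stop.

>>> send_rows(steps=[[[0,0,0.5,0,0,0],[0,0,0.5,0,0,0],[0,0,0,0,0,0]]])

```text
clock: 39.3
tcp_pos: [0.4709, 0.2914, 0.02]
ee_rot: [-3.137, 0.171, -0.0]
ft_force: [0.9, 0.1, 0.8]
opening: 0.0007
grasp_force: 0.8
```

>>> send_rows(steps=[[[0,0,0.5,0,0,0],[0,0,0.3,0,0,0],[0,0,0,0,0,0]]])

```text
clock: 39.6
tcp_pos: [0.4709, 0.2914, 0.0193]
ee_rot: [-3.137, 0.17, -0.0]
ft_force: [0.7, 0.2, 3.0]
opening: 0.0002
grasp_force: 1.5
```

```bash
python3 - <<'E'
from h import *
st()
E
```

```text
39.6 [470.9 291.4  19.3] yaw x -6.22 tilt [0.01 0.  ] open 0.2 F [0.68 0.17 2.99] g 1.5
```

>>> send_rows(steps=[[[0,0,0.5,0,0,0],[0,0,0,0,0,0]]])

```text
clock: 39.8
tcp_pos: [0.471, 0.2914, 0.0193]
ee_rot: [-3.137, 0.17, -0.0]
ft_force: [-1.9, -0.2, 7.1]
opening: 0.0005
grasp_force: 3.8
```

>>> send_rows(steps=[[[0,0,-1,0,0,0],[0,0,0,0,0,0]]])

```text
clock: 40.0
tcp_pos: [0.4708, 0.2913, 0.0197]
ee_rot: [3.137, -0.171, -0.0]
ft_force: [-1.1, -0.3, 2.7]
opening: 0.0004
grasp_force: 1.4
```

>>> send_rows(steps=[[[0,0,-1,0,0,0],[0,0,0,0,0,0],[0,0,0,0,0,0]]])

```text
clock: 40.3
tcp_pos: [0.4706, 0.2912, 0.0206]
ee_rot: [3.137, -0.17, -0.001]
ft_force: [-0.3, 0.2, 1.1]
opening: 0.0005
grasp_force: 0.8
```

>>> send_rows(steps=[[[0,0,-1,0,0,0],[0,0,0,0,0,0],[0,0,0,0,0,0]]])

```text
clock: 40.6
tcp_pos: [0.4707, 0.2913, 0.0217]
ee_rot: [3.137, -0.171, -0.0]
ft_force: [-0.5, -0.2, 1.0]
opening: 0.0005
grasp_force: 0.5
```

>>> send_rows(steps=[[[0,0,-1,0,0,0],[0,0,0,0,0,0],[0,0,0,0,0,0]]])

```text
clock: 40.9
tcp_pos: [0.4708, 0.2913, 0.0227]
ee_rot: [3.137, -0.17, 0.0]
ft_force: [-0.3, -0.4, 0.0]
opening: 0.0004
grasp_force: 0.0
```

```bash
python3 - <<'E'
from h import *
st()
E
```

```text
40.9 [470.8 291.3  22.7] yaw x -6.22 tilt [ 0. -0.] open 0.4 F [-0.32 -0.35  0.04] g 0.0
```

>>> send_rows(gripper=-0.3, steps=[[[0,0,-15,0,0,0],[0,0,-25,0,0,0],[10,0.5,0,0,0,0],[0,0,0,0,0,0],[0,0,0,0,0,0],[0,0,0,0,0,0],[0,0,0,0,0,0],[0,0,0,0,0,0]]])

```text
clock: 41.7
tcp_pos: [0.4801, 0.2895, 0.0621]
ee_rot: [3.136, -0.17, -0.002]
ft_force: [0.0, 0.2, -1.1]
opening: 0.0585
grasp_force: 0.0
```

```bash
python3 - <<'E'
from h import *
st();dlt(481,290.2,4,-6)
E
```

```text
41.7 [480.1 289.5  62.1] yaw x -6.22 tilt [-0.07 -0.03] open 58.5 F [ 0.04  0.18 -1.13] g 0.0
tool shift [ 0.9 -0.8 58.1]
tool z turn [np.float64(-0.2), np.float64(179.8)]
```

>>> send_rows(steps=[[[0.5,-0.5,12,0,0,0],[0,0,12,0,0,0],[0,0,12,0,0,0],[0,0,10,0,0,0],[0,0,6,0,0,0],[0,0,5,0,0,0],[0,0,0,0,0,0]]])

```text
clock: 42.4
tcp_pos: [0.4808, 0.2899, 0.0049]
ee_rot: [3.136, -0.17, -0.002]
ft_force: [0.3, 0.1, 0.6]
opening: 0.0608
grasp_force: 0.0
```

>>> send_rows(gripper=1, force=20, steps=[[[0,0,0,0,0,0],[0,0,0,0,0,0],[0,0,0,0,0,0],[0,0,0,0,0,0],[0,0,0,0,0,0],[0,0,0,0,0,0],[0,0,0,0,0,0],[0,0,0,0,0,0]]])

```text
clock: 43.2
tcp_pos: [0.4816, 0.2903, 0.0062]
ee_rot: [-3.137, 0.17, -0.001]
ft_force: [-1.4, -1.5, 5.6]
opening: 0.0362
grasp_force: 19.9
```

>>> send_rows(steps=[[[0,0,-20,0,0,0],[0,0,-30,0,0,0],[0,0,-30,0,0,0],[0,0,-30,0,0,0],[0,0,-10,0,0,0],[0,0,0,0,0,0]]])

```text
clock: 43.8
tcp_pos: [0.4823, 0.2907, 0.127]
ee_rot: [-3.135, 0.17, -0.004]
ft_force: [0.2, 1.1, -0.6]
opening: 0.0359
grasp_force: 19.9
```

```bash
python3 - <<'E'
from h import *
st();dlt(640,-110,120)
E
```

```text
43.8 [482.3 290.7 127. ] yaw x -6.22 tilt [0.16 0.08] open 35.9 F [ 0.2   1.11 -0.58] g 19.9
tool shift [200.2 381.3   6.9]
```

>>> send_rows(steps=[[[15.4,29.3,0,0,0,0],[15.4,29.3,0,0,0,0],[15.4,29.3,0,0,0,0],[15.4,29.3,0,0,0,0],[15.4,29.3,0,0,0,0],[15.4,29.3,0,0,0,0],[15.4,29.3,0,0,0,0]]])

```text
clock: 44.5
tcp_pos: [0.5649, 0.0732, 0.1227]
ee_rot: [3.137, -0.17, -0.006]
ft_force: [1.2, 0.7, -0.7]
opening: 0.0359
grasp_force: 19.9
```

>>> send_rows(steps=[[[15.4,29.3,0,0,0,0],[15.4,29.3,0,0,0,0],[15.4,29.3,0,0,0,0],[15.4,29.3,0,0,0,0],[15.4,29.3,0,0,0,0],[15.4,29.3,0,0,0,0],[0,0,20,0,0,0],[0,0,25,0,0,0],[0,0,20,0,0,0],[0,0,0,0,0,0]]])

```text
clock: 45.5
tcp_pos: [0.6344, -0.1092, 0.0537]
ee_rot: [-3.135, 0.171, 0.016]
ft_force: [-1.1, 0.8, -1.4]
opening: 0.0356
grasp_force: 19.9
```

>>> send_rows(steps=[[[0,0,15,0,0,0],[0,0,10,0,0,0],[0,0,8,0,0,0],[0,0,0,0,0,0],[0,0,0,0,0,0]]])

```text
clock: 46.0
tcp_pos: [0.6392, -0.1101, 0.028]
ee_rot: [3.137, -0.17, 0.0]
ft_force: [0.3, 0.2, -0.6]
opening: 0.0356
grasp_force: 19.9
```

```bash
python3 - <<'E'
from h import *
st();dlt(640,-110,10)
E
```

```text
46.0 [ 639.2 -110.1   28. ] yaw x -6.22 tilt [ 0.01 -0.01] open 35.6 F [ 0.27  0.2  -0.65] g 19.9
tool shift [ 0.8 -0.2 18. ]
```

>>> send_rows(steps=[[[0,0,8,0,0,0],[0,0,6,0,0,0],[0,0,2,0,0,0],[0,0,0,0,0,0]]])

```text
clock: 46.4
tcp_pos: [0.6385, -0.11, 0.011]
ee_rot: [-3.137, 0.17, 0.002]
ft_force: [0.1, 0.2, -1.5]
opening: 0.036
grasp_force: 19.9
```

>>> send_rows(steps=[[[0,0,1,0,0,0],[0,0,0,0,0,0]]])

```text
clock: 46.6
tcp_pos: [0.6391, -0.1102, 0.0108]
ee_rot: [3.137, -0.17, 0.0]
ft_force: [0.3, 0.6, -1.7]
opening: 0.0358
grasp_force: 19.9
```

>>> send_rows(steps=[[[0,0,1,0,0,0],[0,0,0,0,0,0]]])

```text
clock: 46.8
tcp_pos: [0.6393, -0.1103, 0.0103]
ee_rot: [3.137, -0.17, 0.001]
ft_force: [-0.2, 0.7, 2.7]
opening: 0.0357
grasp_force: 19.9
```

```bash
python3 - <<'E'
from h import *
st()
E
```

```text
46.8 [ 639.3 -110.3   10.3] yaw x -6.22 tilt [ 0.04 -0.01] open 35.7 F [-0.19  0.68  2.68] g 19.9
```

Release, rise and withdraw to look.

>>> send_rows(gripper=-0.2, steps=[[[0,0,0,0,0,0],[0,0,0,0,0,0],[0,0,0,0,0,0],[0,0,0,0,0,0],[0,0,-15,0,0,0],[0,0,-30,0,0,0],[0,0,-35,0,0,0],[0,0,-35,0,0,0],[0,0,-35,0,0,0]]])

```text
clock: 47.7
tcp_pos: [0.639, -0.1102, 0.1625]
ee_rot: [3.137, -0.17, 0.002]
ft_force: [0.8, -0.9, -0.5]
opening: 0.0559
grasp_force: 0.0
```

>>> send_rows(steps=[[[-30,0,-10,0,0,0],[-30,0,-10,0,0,0],[-30,0,-10,0,0,0],[-30,0,0,0,0,0],[-30,0,0,0,0,0],[-30,0,0,0,0,0],[-30,0,0,0,0,0],[0,0,0,0,0,0]]])

```text
clock: 48.5
tcp_pos: [0.4279, -0.087, 0.1906]
ee_rot: [3.137, -0.171, 0.001]
ft_force: [-0.5, 0.4, -0.4]
opening: 0.0558
grasp_force: 0.0
```

```bash
python3 - <<'E'
from h import *
st()
p,d=bot.camera("top");cv2.imwrite("pics/t9.png",p)
s,d=bot.camera("side");cv2.imwrite("pics/s9.png",s)
E
```

```text
48.5 [427.9 -87.  190.6] yaw x -6.24 tilt [ 0.02 -0.02] open 55.8 F [-0.5   0.4  -0.45] g 0.0
```

View pics/t9.png

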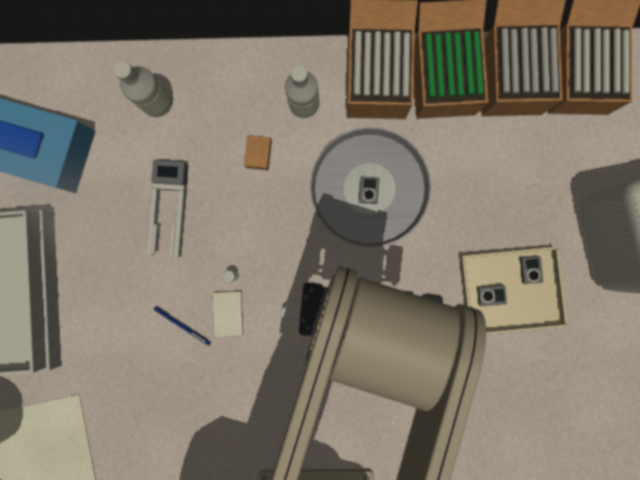

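View pics/s9.png

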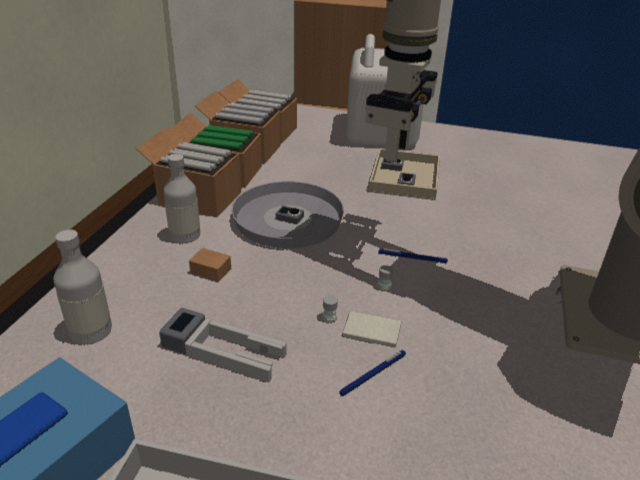

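The top view shows two loggers flat in the tray at (531,269) and (491,294), and the reject flat in the pan at (369,188). In both views nothing else has moved and there are no other loggers on the table.

```bash
python3 -c "
from cell import bot
print(bot.job_done())"
```

```text
the job is handed in; nothing more can be done
None
```

The job is handed in: I pushed the jammed logger out of the reader and pressed all three buttons, then set the two that snapped in flat in the tray and the soft one (the jammed logger) flat in the pan.

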